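Turn the drilling template's leaf over for the other hand

TASK

The next door is hung on the other side, so turn over the leaf of the drilling template, the one with the single round hole: push it with a fingertip over its spine and down until it lies completely flat on the other half of its board. Guide it gently all the way, without pinching, flinging or slamming it, and do not lift or shift either board. Leave the other template's leaf (the one with the rectangular window) and everything lying around as they are.

Things in the scene. Friction and masses are not known exactly. Their poses are not given: they have to be found in the camera images.
- round_spine (a point): Middle of the spine (hinge axis) of the drilling template whose leaf has one round hole, 30 mm across, its centre 40 mm from the axis; 36 mm above the bench. The template's loose board (160 mm along x, 86 mm along y, 1.6 kg, on rubber feet) has its beds' tops 32 mm above the bench, one on each side of the spine. The axes are the board's: y along the spine, z up, -x toward the half where the leaf starts, +x toward the other half.
- round_leaf (a joint): Angle of the leaf with one round hole, 30 mm across, its centre 40 mm from the axis: 0 lying on the -x half of its board, pi/2 upright, pi lying flat on the +x half (the stop). It starts raised 0.25 to 0.6 rad. The hinge is stiff (about 0.06 N m), so that the leaf (60 g) stays at whatever angle it is left. Leaf: light wood 6 mm thick, centred on the hinge axis, 66 mm wide along the spine, its free edge 87 mm from the axis.
- round_tab (a point): Middle of the steel finger tab on the free edge of the leaf with one round hole, 30 mm across, its centre 40 mm from the axis. The tab is 50 mm wide and 3 mm thick and sticks out 26 mm from the free edge, turned up 40 degrees from the leaf (so it hangs past the bed's end, turned down, once the leaf is over). At leaf angle 0 this point is 96 mm from the axis toward -x and 8 mm above it; the tab's tip is 107 mm out and 17 mm above.
- window_spine (a point): Middle of the spine (hinge axis) of the drilling template whose leaf has one rectangular window, 18 x 46 mm (long side along the spine), its centre 40 mm from the axis; 36 mm above the bench. The template's loose board (160 mm along x, 86 mm along y, 1.6 kg, on rubber feet) has its beds' tops 32 mm above the bench, one on each side of the spine. The axes are the board's: y along the spine, z up, -x toward the half where the leaf starts, +x toward the other half.
- window_leaf (a joint): Angle of the leaf with one rectangular window, 18 x 46 mm (long side along the spine), its centre 40 mm from the axis: 0 lying on the -x half of its board, pi/2 upright, pi lying flat on the +x half (the stop). It starts raised 0.25 to 0.6 rad. The hinge is stiff (about 0.06 N m), so that the leaf (60 g) stays at whatever angle it is left. Leaf: light wood 6 mm thick, centred on the hinge axis, 66 mm wide along the spine, its free edge 87 mm from the axis.
- window_tab (a point): Middle of the steel finger tab on the free edge of the leaf with one rectangular window, 18 x 46 mm (long side along the spine), its centre 40 mm from the axis. The tab is 50 mm wide and 3 mm thick and sticks out 26 mm from the free edge, turned up 40 degrees from the leaf (so it hangs past the bed's end, turned down, once the leaf is over). At leaf angle 0 this point is 96 mm from the axis toward -x and 8 mm above it; the tab's tip is 107 mm out and 17 mm above.
- the_flat_key: flat steel key, 62 x 12 x 6 mm, lying between the two templates; origin in the middle of its underside. A bystander.
- the_driver: screwdriver with a black handle, 169 x 28 x 31 mm, lying in front of the stack of boards; origin in the middle of its underside. A bystander.
- the_roll: roll of masking tape lying flat, 96 mm across, 24 mm high; origin in the middle of its underside. A bystander.
- the_pencil: flat carpenter's pencil, 168 x 12 x 10 mm, behind the templates; origin in the middle of its underside. A bystander.
- the_sander: sanding block, 63 x 113 x 34 mm, behind the templates; origin in the middle of its underside. A bystander.
- the_hinge: loose butt hinge lying open, 61 x 63 x 6 mm; origin in the middle of its underside. A bystander.

How it is judged:
By the outcome, as a careful person would: the job done as asked, in the order asked, and still so for the second after the job is handed in, with the robot touching nothing.
It also fails if it takes over 38 s, if anything falls off the work surface, if the arm or the gripper's body presses on something with over 40 N, if the wrist force passes 120 N, or if a joint passes its speed limit or range.

ROBOT

A 6-joint arm with a two-finger parallel gripper is mounted at the origin on a cart in front of the work surface, level with it; the furniture and walls round the work are solid. World frame = base frame: x ahead of the robot, y to its left, z up, the work surface at z = 0. Lengths are in m, angles in rad, forces in N, time in s.
With the tool pointing down it reaches from about 0.35 to 0.975 m from the base axis. Payload 4.9 kg.
Tool frame: the origin (TCP) lies midway between the tips of the shut fingers; the grasp point (between the pads) lies 19 mm behind it; z points along the fingers, y is the direction in which the jaws open and shut (so a half turn about z gives the same grasp; the last joint's range is limited). The gripper opens to 85 mm and grips with 20 to 120 N. Pads are 22 mm wide; open, the fingers measure 114 mm over their backs; the gripper's body (76 mm by 85 mm) begins 54 mm behind the grasp point. The pads swing forward as they close: fully open they stand 13 mm farther back than shut.
Start: joints at [-1.357, 0.053, 1.613, -0, 1.476, -0.119], TCP at [0.204, -0.591, 0.231] pointing down, gripper open.
Joint ranges: [-3.01, 3.01], [-1.01, 2.22], [0.06, 2.58], [-1.02, 4.17], [0.09, 2.62], [-3.14, 3.14]. Speed limits (rad/s): [2.57, 2.57, 3.14, 3.14, 3.14, 3.14].

INTERFACE

Orientations are given as a unit quaternion [w, x, y, z].
In Python, from plant import state, grab_frame, camera_params, job_done, boxes_of gives the robot as it stands.
- The arm moves only by the tool step_arm, never from a script. Its argument "steps" is a list of rows, each a list of 4 numbers: the shift along the tool's x, y, z in mm, then the turn about the tool's z in degrees. A call has 1 to 8 rows; each row shifts and turns the pose as measured when the row begins, along the tool's axes as they then stand; what a row does not reach is not made up. A row lasts 1/10 s, in which the tool goes at most 50 mm and 8.59 degrees, less where a joint would pass 70% of its speed; a pose out of reach is approached as far as the arm can. A call is refused whole if a number of a shift passes 50 or a number of a turn 8.59, either way. A call with a gripper value outside its range is refused whole. "claw" is the opening in per cent of the stroke, from 0 (shut) to 100 (fully open), set as the call begins (left out, the last holds). The fingers move at their own pace and stop on an object; the grip force is fixed at half the most. Time passes only in rows, so rows that do not move let the fingers close. It gives the time, the measured TCP pose, the force and the opening at its end, in the units of the state.
- state(): the state, without advancing time (a new reading comes with each control period).
- grab_frame(name): name is "scene" or "top" or "wrist"; returns (picture, depth): 420x560x3 uint8, red, green, blue; 420x560 float32, m along the optical axis (not along the pixel's ray), 0 where there is no reading.
- camera_params(name): a dict with "mtx" (3x3 intrinsics, pixels), "extrinsics" (4x4, takes a point from camera to world coordinates); the wrist camera has in their place "T_tool_cam" (4x4, takes a point from camera to tool coordinates, whose origin is the TCP and whose axes are the flange's). Camera axes: x right, y down, z forward; pixel columns grow to the right and rows downward; lengths in m; the calibration is good to about 2 mm. A picture is of the moment at which its call begins: read the wrist's pose just before it. camera_params takes no time and is no camera call.
- job_done(): hands the job in, once; it reports no verdict.
Trained networks look in the newest picture that a camera, given by its name, has taken for a name from the list of things; names that differ only in an ending like _2 or _b are one class to them, and where a whole thing is asked for, a point or a joint stands for the part that bears it (a point fixed in the world has none). Each returns a list of dicts, best first, with "p" (0 to 1); they miss things now and then, are a little off and sometimes report something else, mostly with a low value. They report only what shows in the picture. A call takes as long as a camera call.
- boxes_of(camera, label): "box" ([left, top, width, height] in pixels, round what is visible of it).
The state is a dict: "time": time; "joint_pos": joint angles; "joint_vel": joint speeds; "joint_efforts": joint torques, N m; "tool_pos": TCP position; "tool_rot": TCP orientation; "contact_force": force on the tool from outside, world axes, zero at the start; "ft_torque": the same for the moment, N m; "gripper_width": opening from 0.0 (shut) to 1.0 (fully open).
Only numpy, scipy, OpenCV 4.12 (cv2) and the standard library are available. Lean on these libraries where they do the work, as an engineer would, in place of code of your own. Each camera call takes 0.05 s, during which the arm holds its last target. There are 200 camera calls.

## Working session

There is one attempt and no reset: what is moved stays moved. The work goes in short steps, Python scripts to look and compute and a tool call to move; the robot and the scene stay as the last step left them, time stands still between calls to the robot, and variables do not carry over. Pictures are saved under pics/ and viewed, about 8 in all and at most 12, crops included, and the job is handed in when it is done.

Besides the shell and the picture viewer there is one more tool, called after "Request:" as name(argument=value, ...) on one line, values as JSON. step_arm: Moves the arm, as the interface text tells. Its arguments: {"type":"object","properties":{"steps":{"type":"array"},"claw":{"type":"number"}},"required":["steps"]}

```bash
mkdir -p pics; ls; cat > h.py <<'E'
from plant import *
import numpy as np, cv2
def world(cam,depth):
    p=camera_params(cam);K=p["mtx"];T=np.array(p["extrinsics"]);K=np.array(K)
    v,u=np.mgrid[0:depth.shape[0],0:depth.shape[1]]
    P=np.stack([(u-K[0,2])/K[0,0]*depth,(v-K[1,2])/K[1,1]*depth,depth],-1)
    return P@T[:3,:3].T+T[:3,3]
E
python3 - <<'E'
from h import *
s=state();print(s["tool_pos"],s["tool_rot"],s["time"])
for c in("scene","top"):
    im,d=grab_frame(c);cv2.imwrite(f"pics/{c}1.png",im[...,::-1]);np.save(c+"d.npy",d)
    W=world(c,d);print(c,np.array(camera_params(c)["extrinsics"])[:3].round(3).tolist())
    for n in("round_leaf","window_leaf","round_tab","window_tab","round_spine","window_spine"):
        print(n,[(b["box"],round(b["p"],2)) for b in boxes_of(c,n)[:2]])
E
```

```text
pics
[ 0.20405978 -0.59007473  0.23003002] [-1.04905380e-03  9.86184179e-01  1.65649218e-01 -3.90998942e-05] 0.0
scene [[-0.815, -0.417, 0.403, 0.089], [-0.579, 0.599, -0.552, 0.687], [-0.011, -0.683, -0.73, 0.927]]
round_leaf [([256.2, 252.1, 42.0, 27.2], 0.75), ([349.5, 185.7, 36.0, 29.5], 0.23)]
window_leaf [([202.6, 227.0, 39.3, 19.8], 0.84)]
round_tab [([258.1, 252.7, 39.6, 25.3], 0.75)]
window_tab [([204.2, 228.2, 37.3, 19.8], 0.79), ([258.6, 242.4, 67.8, 53.9], 0.3)]
round_spine [([258.0, 239.2, 67.5, 56.1], 0.55)]
window_spine [([203.1, 207.0, 53.1, 57.7], 0.97)]
top [[0.014, -0.989, 0.146, 0.397], [-1.0, -0.014, 0.001, 0.026], [0.001, -0.146, -0.989, 1.275]]
round_leaf [([181.0, 242.9, 52.4, 35.4], 0.76)]
window_leaf [([183.9, 175.8, 44.4, 29.5], 0.85)]
round_tab [([179.6, 243.5, 50.4, 34.8], 0.84)]
window_tab [([185.9, 175.0, 42.3, 27.4], 0.9)]
round_spine [([180.9, 239.9, 79.8, 58.2], 0.64)]
window_spine [([180.2, 161.6, 80.2, 50.2], 0.84)]
```

```bash
python3 - <<'E'
import cv2,numpy as np
a=cv2.imread("pics/top1.png");b=cv2.imread("pics/scene1.png")
c=cv2.resize(a[130:330,130:330],(400,400),interpolation=3);e=cv2.resize(b[150:350,150:350],(400,400),interpolation=3)
r=cv2.resize(a,(400,300));r2=cv2.resize(b,(400,300))
cv2.imwrite("pics/v1.png",np.hstack([np.vstack([c]),e]));
E
```

```text
(no output)
```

View pics/v1.png

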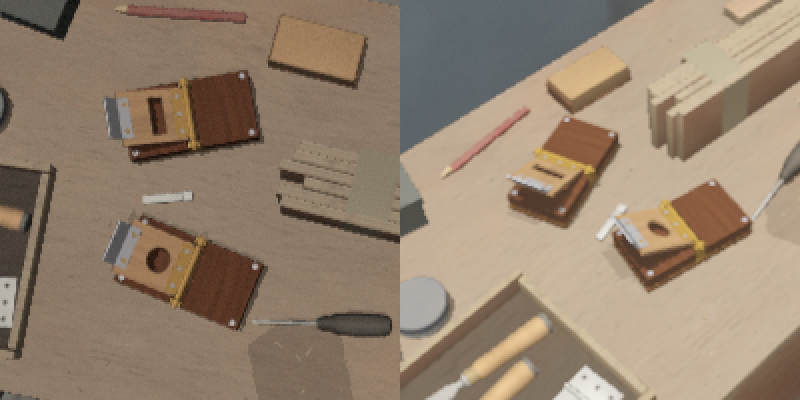

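View pics/top1.png

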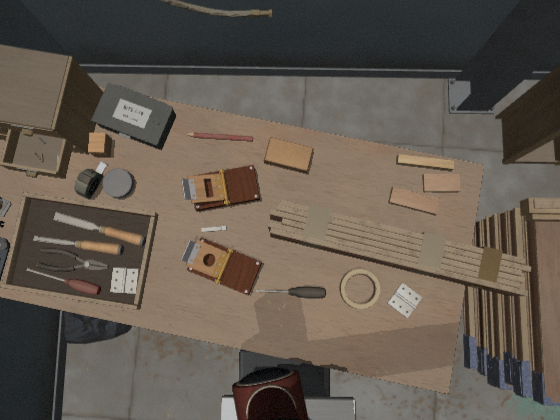

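The round-hole template is the front one. Its spine is near (224,267) in the top picture, and the leaf is raised toward image left (+y). The network boxes agree with this. Next I'll measure the geometry from depth.

```bash
python3 - <<'E'
from h import *
for c,(x0,y0,x1,y1) in(("top",(170,230,272,305)),("scene",(240,215,340,305))):
    d=np.load(c+"d.npy");W=world(c,d);im=cv2.imread(f"pics/{c}1.png")
    hsv=cv2.cvtColor(im,cv2.COLOR_BGR2HSV).astype(int)
    M=np.zeros(d.shape,bool);M[y0:y1,x0:x1]=1;M&=d>0
    H,S,V=hsv[...,0],hsv[...,1],hsv[...,2]
    gold=M&(H>15)&(H<30)&(S>165)&(V>120)&(W[...,2]>.025)&(W[...,2]<.055)
    bed=M&((H<12)|(H>170))&(S>110)&(V<130)&(W[...,2]>.026)&(W[...,2]<.038)
    print(c,"gold",gold.sum(),W[gold].mean(0).round(4),"bed",bed.sum(),np.median(W[bed],0).round(4))
    g=W[gold][:,:2];u,s,vt=np.linalg.svd(g-g.mean(0));print("spine dir",vt[0],np.ptp((g-g.mean(0))@vt[0]))
    nb,lab,st,cen=cv2.connectedComponentsWithStats(bed.astype(np.uint8))
    for i in range(1,nb):
        if st[i,4]>80:
            q=W[lab==i];print("bedcomp",st[i].tolist(),q.mean(0).round(4),cv2.minAreaRect((q[:,:2]*1000).astype(np.float32)))
    leaf=M&(W[...,2]>.041)&(H>8)&(H<25)&(S<165)&(V>110)
    q=W[leaf];
    if len(q)>10:
        for _ in range(4):
            m=q.mean(0);n=np.linalg.svd(q-m)[2][2];n*=np.sign(n[2]);r=(q-m)@n;q=q[abs(r)<max(.002,2*r.std())]
        print("leaf",len(q),m.round(4),n.round(3),"tilt",np.arccos(n[2]),"az",np.degrees(np.arctan2(n[1],n[0])),q[:,2].max())
    hi=W[M&(W[...,2]>.02)];k=hi[hi[:,2]>hi[:,2].max()-.008];print("high",hi[:,2].max(),k.mean(0).round(4))
    b=W[...,2]
    if c=="top":
        print("box/z left",np.round(b[240:300:10,120:180:5],3)); print("stack",b[195:245,268:300].max().round(3))
E
```

```text
top gold 0 [nan nan nan] bed 1258 [0.4434 0.1274 0.032 ]<stdin>:9: RuntimeWarning: Mean of empty slice.
  ret = um.true_divide(
<stdin>:10: RuntimeWarning: Mean of empty slice.
Traceback (most recent call last):
ValueError: zero-size array to reduction operation maximum which has no identity
```

```bash
cat > m.py <<'E'
from h import *
for c,(x0,y0,x1,y1) in(("top",(170,230,272,305)),("scene",(240,215,340,305))):
    d=np.load(c+"d.npy");W=world(c,d);im=cv2.imread(f"pics/{c}1.png")
    hsv=cv2.cvtColor(im,cv2.COLOR_BGR2HSV).astype(int)
    M=np.zeros(d.shape,bool);M[y0:y1,x0:x1]=1;M&=d>0
    H,S,V=hsv[...,0],hsv[...,1],hsv[...,2];z=W[...,2]
    mx=(M&(z>.03));print(c)
    for name,m in(("gold",M&(H>=16)&(H<30)&(S>145)&(V>100)&(z>.028)&(z<.055)),("bed",M&((H<10)|(H>170))&(S>110)&(V<140)&(z>.026)&(z<.038))):
        nb,lab,st,cen=cv2.connectedComponentsWithStats(m.astype(np.uint8),connectivity=8)
        for i in range(1,nb):
            if st[i,4]>40:
                q=W[lab==i];print(name,st[i].tolist(),q.mean(0).round(4),cv2.minAreaRect((q[:,:2]*1000).astype(np.float32)))
    q=W[M&(z>.042)&(H>8)&(H<22)&(S<165)&(V>110)]
    if len(q)>10:
        for _ in range(5):
            m=q.mean(0);n=np.linalg.svd(q-m)[2][2];n*=np.sign(n[2]);r=(q-m)@n;q=q[abs(r)<max(.002,2*r.std())]
        print("leaf",len(q),m.round(4),n.round(3),"tilt",np.arccos(n[2]),"az",np.degrees(np.arctan2(n[1],n[0])),q[:,2].max())
    hi=W[M&(z>.02)];k=hi[hi[:,2]>hi[:,2].max()-.008];print("high",hi[:,2].max(),k.mean(0).round(4))
    if c=="top":
        print("left z",np.round(z[240:300:12,125:182:8],3)); print("stack",z[195:245,268:300].max().round(3))
E
python3 m.py
```

```text
top
bed [221, 253, 40, 40, 573] [0.4407 0.119  0.032 ] ((440.3179016113281, 119.16099548339844), (71.04534912109375, 83.8067626953125), 67.94524383544922)
leaf 688 [0.4697 0.1961 0.0588] [-0.151 -0.401  0.903] tilt 0.4432027762935869 az -110.62049526337178 0.08376084857443655
high 0.10257483720311189 [0.4935 0.2122 0.0982]
left z [[ 0.03   0.028  0.03   0.031  0.003  0.003  0.001  0.002]
 [ 0.01   0.005  0.006  0.025 -0.001  0.    -0.008 -0.   ]
 [ 0.004  0.003  0.037 -0.004 -0.     0.001  0.002 -0.001]
 [ 0.014  0.008  0.033 -0.003  0.004  0.004 -0.    -0.   ]
 [ 0.007  0.007  0.031  0.001 -0.     0.003  0.002 -0.002]]
stack 1.275
scene
gold [282, 251, 21, 25, 112] [0.4538 0.1622 0.037 ] ((456.0118103027344, 162.53131103515625), (20.917205810546875, 85.06151580810547), 69.07011413574219)
leaf 474 [0.4772 0.1865 0.0568] [-0.272 -0.226  0.935] tilt 0.3615632880584293 az -140.20775806487615 0.07797645470861436
high 0.09909529730545996 [0.4889 0.2428 0.0955]
```

```bash
cat > g.py <<'E'
from plant import *
import numpy as np
from scipy.spatial.transform import Rotation as R
O=np.array([.4563,.1610,.036]);a=np.radians(-111.5);U=np.array([np.cos(a),np.sin(a),0]);Tn=np.array([-U[1],U[0],0])
def pose():
    s=state();q=s["tool_rot"];Rm=R.from_quat([q[1],q[2],q[3],q[0]]).as_matrix();return s,np.array(s["tool_pos"]),Rm
def bf(): # board frame s,t,h mm of TCP
    s,p,Rm=pose();d=(p-O)*1000;return d@U,d@Tn,d[2]
def delta(s_,t_,h_):
    s,p,Rm=pose();w=O+(s_*U+t_*Tn)/1000+[0,0,h_/1000]
    return Rm.T@(w-p)*1000
def yaw_err(): # deg about tool z needed so tool x = -U
    _,_,Rm=pose();v=Rm.T@(-U);return np.degrees(np.arctan2(v[1],v[0]))
E
python3 -c "
from g import *
print(camera_params('wrist')['T_tool_cam'])
print(yaw_err(), pose()[2].round(3).tolist())
s,p,Rm=pose()
print(Rm.T@(np.array([.45,-.1,.23])-p)*1000, delta(-145,0,194), Rm.T@(O-145e-3*U+[0,0,.194]-np.array([.45,-.1,.23]))*1000)"
```

```text
[[-6.10812235e-04 -9.62013200e-01 -2.73002251e-01  7.09418883e-02]
 [ 9.99995948e-01  1.71438885e-04 -2.84150123e-03  1.26632327e-04]
 [ 2.78036489e-03 -2.73002880e-01  9.62009198e-01 -1.42464330e-01]
 [ 0.00000000e+00  0.00000000e+00  0.00000000e+00  1.00000000e+00]]
-49.43344162147195 [[0.945, 0.327, 0.0], [0.327, -0.945, -0.0], [0.0, 0.0, -1.0]]
[ 392.63202336 -383.48688767    1.31053535] [ 578.14429713 -738.259758      1.2957547 ] [ 1.85512274e+02 -3.54772870e+02 -1.47806412e-02]
```

Request:
step_arm(steps=[[0, 0, 0, 0]], claw=0)

```text
time: 0.8
tool_pos: [0.2042, -0.5907, 0.2314]
tool_rot: [0.0, 0.986, 0.166, 0.0]
contact_force: [0.2, -0.1, -0.5]
gripper_width: 0.857
```

Request:
step_arm(steps=[[33, -32, 0, 0], [33, -32, 0, 0], [33, -32, 0, 0], [33, -32, 0, 0], [33, -32, 0, 0], [33, -32, 0, 0], [33, -32, 0, 0], [33, -32, 0, 0]])

```text
time: 1.6
tool_pos: [0.3735, -0.2563, 0.231]
tool_rot: [0.001, 0.987, 0.16, 0.001]
contact_force: [0.7, -1.0, -0.2]
gripper_width: 0.003
```

Request:
step_arm(steps=[[33, -32, 0, 0], [33, -32, 0, 0], [33, -32, 0, 0], [33, -32, 0, 0], [18, -36, 0, 0], [18, -36, 0, 0], [18, -36, 0, 0], [18, -36, 0, 0]])

```text
time: 2.4
tool_pos: [0.485, 0.081, 0.2331]
tool_rot: [0.004, 0.987, 0.16, 0.005]
contact_force: [0.4, -0.6, 1.0]
gripper_width: -0.0
```

```bash
python3 -c "
from g import *
print(bf(),delta(-145,0,194),yaw_err(),state()['joint_pos'])"
```

```text
(np.float64(63.86116648609503), np.float64(56.05338090575917), np.float64(197.08977128274782)) [  91.10626963 -196.1359905     2.19907464] -50.05357445475407 [ 0.01729606 -0.28318281  1.91853891 -0.00560564  1.49527745  1.26653979]
```

Request:
step_arm(steps=[[20, -42, 0, 0], [20, -42, 0, 0], [20, -42, 0, 0], [20, -42, 0, 0], [15, -30, 0, 0]])

```text
time: 2.9
tool_pos: [0.5123, 0.3094, 0.2336]
tool_rot: [0.004, 0.987, 0.161, 0.007]
contact_force: [-0.3, -1.1, -0.7]
gripper_width: 0.005
```

Request:
step_arm(steps=[[0, 0, 0, -8.5], [0, 0, 0, -8.5], [0, 0, 0, -8.5], [0, 0, 0, -8.5], [0, 0, 0, -8.5], [0, 0, 0, -8.5], [0, 0, 0, 0]])

```text
time: 3.6
tool_pos: [0.5115, 0.316, 0.2331]
tool_rot: [0.006, 0.817, 0.576, 0.005]
contact_force: [0.1, 0.3, 0.4]
gripper_width: 0.004
```

```bash
python3 -c "
from g import *
import cv2
print(bf(),delta(-145,0,194),delta(-125,0,40),yaw_err(),state()['joint_pos'],pose()[2].round(3).tolist())
im,d=grab_frame('wrist');cv2.imwrite('pics/w1.png',im[...,::-1]);np.save('w1.npy',d)"
```

```text
(np.float64(-164.4514528263364), np.float64(-5.4732162878627335), np.float64(197.09015026989636)) [-19.62286258   4.78976163   3.14095367] [-39.78300244   1.81704756 157.09137339] 1.865906063863353 [ 0.4342871  -0.01092949  1.67454349 -0.00983198  1.46645634  0.77792235] [[0.336, 0.942, 0.015], [0.942, -0.336, -0.004], [0.001, 0.015, -1.0]]
```

View pics/w1.png

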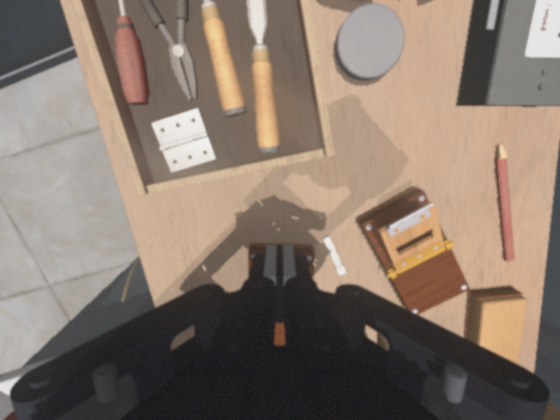

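The wrist view shows the closed fingers centred on the board's end (columns 248–313), and the path down is clear. I'll descend outboard of the tab.

Request:
step_arm(steps=[[-5, 1, 40, 1.9], [-5, 1, 40, 0], [-5, 0, 35, 0], [-5, 0, 20, 0], [-5, 0, 10, 0], [0, 0, 5, 0], [0, 0, 0, 0]])

```text
time: 4.35
tool_pos: [0.509, 0.2921, 0.0821]
tool_rot: [0.006, 0.833, 0.553, 0.009]
contact_force: [-0.6, 0.6, -0.6]
gripper_width: 0.0
```

```bash
python3 -c "
from g import *
print(bf(),delta(-125,0,40),yaw_err(),state()['contact_force'])"
```

```text
(np.float64(-141.27659048504393), np.float64(1.0216256929861274), np.float64(46.074326949734754)) [-16.34597445  -0.76766232   5.92354443] -1.3274100760943044 [-0.60025711  0.57835902 -0.61089306]
```

Request:
step_arm(steps=[[-7, 0, 2, -1.3], [-7, 0, 2, 0], [-7, 0, 1, 0], [-6, 0, 0, 0], [-5, 0, 0, 0], [-4, 0, 0, 0], [-4, 0, 0, 0], [-4, 0, 0, 0]])

```text
time: 5.15
tool_pos: [0.4969, 0.2517, 0.0839]
tool_rot: [0.007, 0.827, 0.561, 0.016]
contact_force: [1.3, 8.2, 3.2]
gripper_width: 0.001
```

```bash
python3 -c "
from g import *
import cv2
print(bf(),yaw_err(),state()['contact_force'])
im,d=grab_frame('scene');cv2.imwrite('pics/s2.png',cv2.resize(im[150:320,180:400,::-1],None,fx=3,fy=3,interpolation=2))"
```

```text
(np.float64(-99.30566618787539), np.float64(4.4992047934312325), np.float64(47.89066499951931)) -0.19630237764296318 [1.26964453 8.17342821 3.15927547]
```

View pics/s2.png

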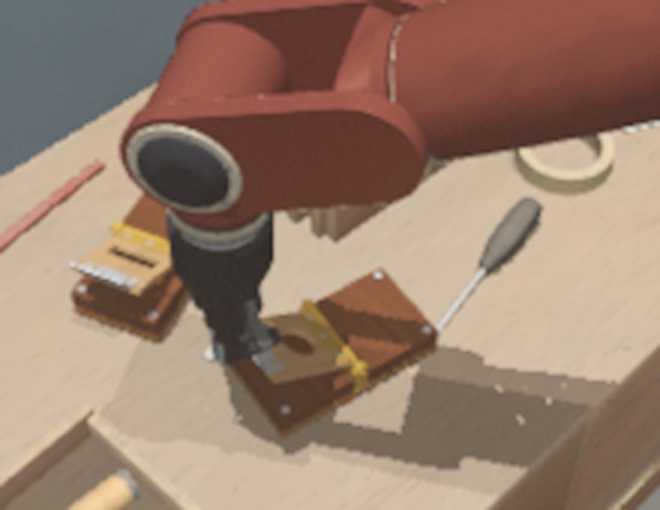

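Request:
step_arm(steps=[[0, 0, 0, 0], [0, 0, 0, 0]])

```text
time: 5.4
tool_pos: [0.4969, 0.2519, 0.0845]
tool_rot: [0.007, 0.827, 0.561, 0.017]
contact_force: [0.4, 2.5, -0.5]
gripper_width: 0.004
```

```bash
python3 -c "
from g import *
import cv2
print(bf(),yaw_err(),state()['contact_force'],state()['ft_torque'])
im,d=grab_frame('scene');p=im[215:305,235:345,::-1]
im2,d2=grab_frame('top');p2=im2[225:315,165:275,::-1]
cv2.imwrite('pics/s3.png',np.hstack([cv2.resize(p,(400,327),interpolation=2),cv2.resize(p2,(400,327),interpolation=2)]))"
```

```text
(np.float64(-99.49101647709391), np.float64(4.429512763199028), np.float64(48.49844880819986)) -0.21453761529453905 [ 0.39023655  2.52743154 -0.51994759] [ 0.17089339 -0.01177859  0.02988065]
```

View pics/s3.png

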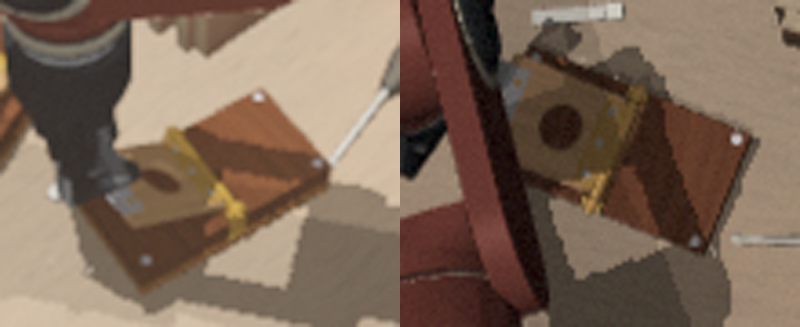

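Request:
step_arm(steps=[[-3, 0, 0, 0], [-3, 0, 0, 0], [-3, 0, 0, 0], [-3, 0, 0, 0]])

```text
time: 5.9
tool_pos: [0.4959, 0.2483, 0.0896]
tool_rot: [0.002, 0.827, 0.561, 0.025]
contact_force: [0.2, 6.6, 5.1]
gripper_width: 0.001
```

```bash
python3 -c "
from g import *
print(bf(),yaw_err(),state()['contact_force'],state()['ft_torque'])
import cv2
im2,d2=grab_frame('top');im,d=grab_frame('scene');np.save('d3.npy',d)
p2=im2[225:315,165:275,::-1];p=im[215:305,235:345,::-1]
cv2.imwrite('pics/s4.png',np.hstack([cv2.resize(p,(400,327),interpolation=2),cv2.resize(p2,(400,327),interpolation=2)]))"
```

```text
(np.float64(-95.72351513014841), np.float64(4.834812070947319), np.float64(53.57531289716156)) -0.2671028138639808 [0.22310341 6.55712136 5.08375891] [1.06607725 0.13761597 0.0240257 ]
```

View pics/s4.png

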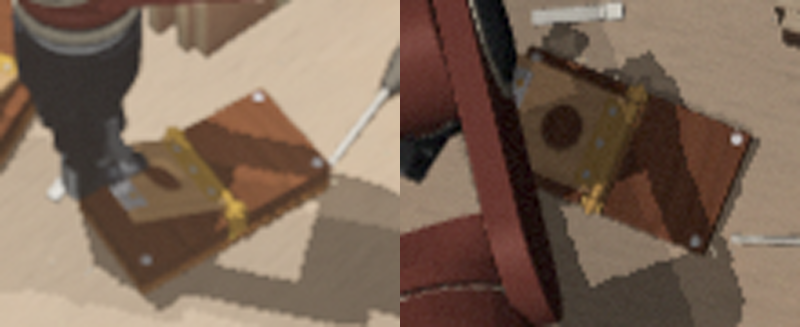

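```bash
python3 -c "
from g import *
Rm=pose()[2];print(Rm.T@U,Rm.T@[0,0,1])"
```

```text
[-0.999208    0.0047806  -0.03950332] [ 0.03963557  0.03176306 -0.99870923]
```

Request:
step_arm(steps=[[-3, 0, -4, 0], [-3, 0, -4, 0], [-3, 0, -4, 0], [-3, 0, -3, 0]])

```text
time: 6.4
tool_pos: [0.4905, 0.2359, 0.1047]
tool_rot: [0.002, 0.827, 0.561, 0.025]
contact_force: [1.1, 1.7, 1.2]
gripper_width: -0.002
```

```bash
cat >c.py <<'E'
from g import *
Rm=pose()[2];b=bf();f=np.array(state()['contact_force'])
print(np.round(b,1),"yaw",round(yaw_err(),1),"F s,t,h",np.round([f@U,f@Tn,f[2]],1),"U",(Rm.T@U).round(3),"z",(Rm.T@[0,0,1]).round(3),state()['time'])
x=-(b[0]+11)/108.3
if abs(x)<1: print("phi",np.arccos(x).round(3),"tip h",108.3*np.sqrt(1-x*x))
E
python3 c.py
```

```text
[-82.3   4.4  68.7] yaw -0.2 F s,t,h [-2.   0.4  1.2] U [-0.999  0.004 -0.039] z [ 0.039  0.032 -0.999] 6.4
phi 0.853 tip h 81.55243743209509
```

Request:
step_arm(steps=[[-4, 0, -2, 0], [-4, 0, -2, 0], [-4, 0, -1, 0], [-4, 0, 0, 0]])

```text
time: 6.8
tool_pos: [0.4853, 0.2203, 0.1116]
tool_rot: [0.003, 0.827, 0.561, 0.027]
contact_force: [0.3, 1.8, 1.0]
gripper_width: -0.001
```

```bash
python3 c.py
```

```text
[-65.8   5.2  75.6] yaw -0.2 F s,t,h [-1.8 -0.3  1. ] U [-0.999  0.004 -0.042] z [ 0.042  0.035 -0.999] 6.8
phi 1.041 tip h 93.43317603959619
```

Request:
step_arm(steps=[[-4, 0, 1, 0], [-4, 0, 1, 0], [-4, 0, 1, 0], [-4, 0, 1, 0]])

```text
time: 7.2
tool_pos: [0.4811, 0.2073, 0.11]
tool_rot: [0.001, 0.828, 0.56, 0.032]
contact_force: [-3.2, 10.4, 13.8]
gripper_width: -0.002
```

```bash
python3 c.py
```

```text
[-52.2   6.1  74. ] yaw -0.3 F s,t,h [-8.5 -6.8 13.8] U [-0.999  0.006 -0.052] z [ 0.052  0.037 -0.998] 7.2
phi 1.181 tip h 100.16556471040235
```

Request:
step_arm(steps=[[4, -1, 0, 0], [4, -1, 2, 0], [0, -2, 6, 0], [0, -2, 6, 0], [0, 0, 1, 0], [0, 0, 0, 0]])

```text
time: 7.8
tool_pos: [0.4754, 0.2153, 0.0896]
tool_rot: [0.0, 0.828, 0.561, 0.026]
contact_force: [-1.1, -0.4, 0.1]
gripper_width: 0.004
```

```bash
python3 c.py
```

```text
[-57.5  -2.2  53.6] yaw -0.3 F s,t,h [ 0.8 -0.9  0.1] U [-0.999  0.005 -0.043] z [ 0.043  0.03  -0.999] 7.8
phi 1.127 tip h 97.81178043316831
```

Request:
step_arm(steps=[[-3, 0, -1, 0], [-3, 0, -1, 0], [-4, 0, -2, 0], [-4, 0, -2, 0], [-4, 0, -2, 0], [-4, 0, -2, 0]])

```text
time: 8.4
tool_pos: [0.4664, 0.1932, 0.0995]
tool_rot: [0.0, 0.828, 0.561, 0.027]
contact_force: [0.3, 0.4, -0.7]
gripper_width: -0.002
```

```bash
python3 c.py; python3 -c "
from h import *
im2,d2=grab_frame('top');im,d=grab_frame('scene')
p2=im2[215:305,165:275,::-1];p=im[205:295,235:345,::-1]
cv2.imwrite('pics/s5.png',np.hstack([cv2.resize(p,(400,327),interpolation=2),cv2.resize(p2,(400,327),interpolation=2)]))"
```

```text
[-33.6  -2.4  63.5] yaw -0.3 F s,t,h [-0.5  0.2 -0.7] U [-0.999  0.005 -0.044] z [ 0.044  0.031 -0.999] 8.4
phi 1.36 tip h 105.90605003613588
```

View pics/s5.png

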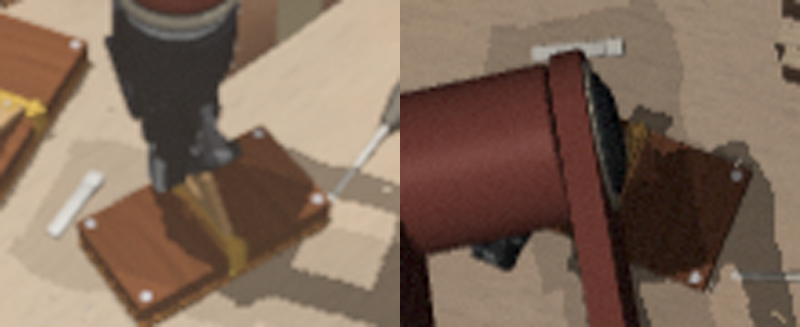

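Contact is light and the leaf is near upright. The board's corners are unmoved. I'll continue over the top.

Request:
step_arm(steps=[[-4, 0, -1, 0], [-4, 0, -1, 0], [-4, 0, -1, 0], [-4, 0, -1, 0], [-4, 0, 0, 0], [-4, 0, 0, 0]])

```text
time: 9.1
tool_pos: [0.457, 0.1692, 0.1031]
tool_rot: [0.001, 0.828, 0.561, 0.027]
contact_force: [0.8, 1.4, -0.2]
gripper_width: -0.001
```

```bash
python3 c.py
```

```text
[-7.9 -2.4 67.1] yaw -0.3 F s,t,h [-1.6  0.2 -0.2] U [-0.999  0.005 -0.044] z [ 0.045  0.032 -0.999] 9.1
phi 1.6 tip h 108.2550591179361
```

Request:
step_arm(steps=[[-4, 0, 0, 0], [-4, 0, 0, 0], [-4, 0, 0, 0], [-4, 0, 1, 0], [-4, 0, 1, 0], [-4, 0, 1, 0]])

```text
time: 9.7
tool_pos: [0.4474, 0.145, 0.0987]
tool_rot: [0.0, 0.828, 0.561, 0.027]
contact_force: [-0.5, 1.6, -0.8]
gripper_width: 0.001
```

```bash
python3 c.py
```

```text
[18.1 -2.5 62.7] yaw -0.3 F s,t,h [-1.3 -1.1 -0.8] U [-0.999  0.005 -0.045] z [ 0.045  0.031 -0.999] 9.7
phi 1.843 tip h 104.30516914398558
```

Request:
step_arm(steps=[[-4, 0, 1, 0], [-4, 0, 2, 0], [-4, 0, 2, 0], [-4, 0, 2, 0], [-3, 0, 2, 0], [-3, 0, 3, 0]])

```text
time: 10.3
tool_pos: [0.439, 0.1229, 0.0847]
tool_rot: [0.001, 0.828, 0.561, 0.027]
contact_force: [0.0, -0.2, 0.4]
gripper_width: 0.004
```

```bash
python3 c.py
```

```text
[41.7 -2.1 48.7] yaw -0.3 F s,t,h [0.2 0.1 0.4] U [-0.999  0.006 -0.044] z [ 0.045  0.031 -0.999] 10.3
phi 2.079 tip h 94.58846808521743
```

Request:
step_arm(steps=[[-4, 0, 3, 0], [-3, 0, 3, 0], [-3, 0, 3, 0], [-3, 0, 3, 0], [-2, 0, 4, 0], [-2, 0, 4, 0]])

```text
time: 10.9
tool_pos: [0.433, 0.1062, 0.0622]
tool_rot: [0.001, 0.828, 0.561, 0.027]
contact_force: [0.1, 0.8, 1.1]
gripper_width: -0.002
```

```bash
python3 c.py
```

```text
[59.5 -1.6 26.2] yaw -0.3 F s,t,h [-0.8 -0.2  1.1] U [-0.999  0.006 -0.044] z [ 0.044  0.031 -0.999] 10.9
phi 2.28 tip h 82.17319867939705
```

Request:
step_arm(steps=[[-2, 0, 4, 0], [-1, 0, 4, 0], [-1, 0, 4, 0], [0, 0, 3, 0], [0, 0, 2, 0]])

```text
time: 11.4
tool_pos: [0.4317, 0.1022, 0.0428]
tool_rot: [0.001, 0.828, 0.561, 0.026]
contact_force: [-0.3, -1.0, 0.0]
gripper_width: 0.004
```

```bash
python3 c.py
```

```text
[63.7 -1.3  6.8] yaw -0.3 F s,t,h [1.  0.1 0. ] U [-0.999  0.006 -0.043] z [ 0.043  0.03  -0.999] 11.4
phi 2.332 tip h 78.43279755166101
```

Request:
step_arm(steps=[[0, 0, 2, 0], [0, 0, 1, 0], [0, 0, 1, 0], [0, 0, 1, 0]])

```text
time: 11.8
tool_pos: [0.4321, 0.1023, 0.039]
tool_rot: [0.0, 0.828, 0.561, 0.025]
contact_force: [-6.0, -2.0, 11.9]
gripper_width: -0.001
```

```bash
python3 c.py
```

```text
[63.5 -1.   3. ] yaw -0.3 F s,t,h [ 4.1 -4.8 11.9] U [-0.999  0.005 -0.041] z [ 0.041  0.029 -0.999] 11.8
phi 2.33 tip h 78.57643076403393
```

Request:
step_arm(steps=[[0, 0, 0, 0], [0, 0, -3, 0], [0, 0, -10, 0], [0, 0, -30, 0], [0, 0, -40, 0], [0, 0, -40, 0], [0, 0, -40, 0], [40, 0, 0, 0]])

```text
time: 12.6
tool_pos: [0.4387, 0.1333, 0.2125]
tool_rot: [0.001, 0.829, 0.559, 0.026]
contact_force: [1.7, 0.0, 0.7]
gripper_width: -0.002
```

Request:
step_arm(steps=[[40, 40, 0, 0], [40, 40, 0, 0], [40, 40, 0, 0], [40, 40, 0, 0], [40, 40, 0, 0], [0, 0, 0, 0]])

```text
time: 13.2
tool_pos: [0.6688, 0.2347, 0.2301]
tool_rot: [0.002, 0.828, 0.56, 0.031]
contact_force: [-0.7, -0.4, -0.9]
gripper_width: -0.003
```

```bash
python3 - <<'E'
from h import *
s=state();print(s["time"],s["tool_pos"],s["contact_force"])
ims={}
for c in("top","scene"):
    im,d=grab_frame(c);W=world(c,d);ims[c]=im;np.save(c+"e.npy",d)
    d0=np.load(c+"d.npy");o=cv2.imread(f"pics/{c}1.png")[...,::-1]
    cv2.imwrite(f"pics/{c}2.png",im[...,::-1])
    hsv=cv2.cvtColor(im,cv2.COLOR_RGB2HSV).astype(int);z=W[...,2]
    M=np.zeros(d.shape,bool);x0,y0,x1,y1=(170,230,272,305) if c=="top" else(240,205,345,305);M[y0:y1,x0:x1]=1
    # leaf expected area in board frame
    O=np.array([.4563,.1610]);a=np.radians(-111.5);U=np.array([np.cos(a),np.sin(a)]);t=np.array([-U[1],U[0]])
    q=(W[...,:2]-O);ss=q@U;tt=q@t
    L=M&(ss>.02)&(ss<.083)&(abs(tt)<.028)&(z>.033)&(z<.07);p=W[L];m=p.mean(0)
    A=np.c_[ss[L],tt[L],np.ones(L.sum())];co=np.linalg.lstsq(A,z[L],rcond=None)[0];print(c,L.sum(),"plane slopes",co.round(3),"median z near/far",np.median(z[L&(ss<.04)]),np.median(z[L&(ss>.065)]))
top=ims["top"][130:330,130:330];sc=ims["scene"][150:350,150:350]
cv2.imwrite("pics/v2.png",np.hstack([cv2.resize(k,(400,400),interpolation=2) for k in(top,sc)])[...,::-1])
E
```

```text
13.2 [0.66880363 0.23465102 0.23011935] [-0.70500795 -0.43973096 -0.93476175]
top 532 plane slopes [0.013 0.008 0.038] median z near/far 0.038517060145857984 0.0390202967631188
scene 349 plane slopes [ 0.003 -0.007  0.037] median z near/far 0.03741224154387751 0.037261597347927
```

View pics/v2.png

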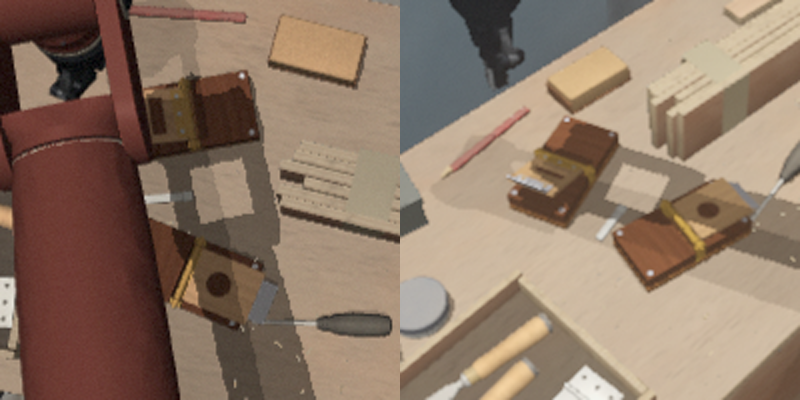

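The pictures show the round-hole leaf flat on the other half, with its top at about 38–39 mm at both ends. The board corners, key, driver and other template are where they started.

```bash
python3 -c "
from plant import *
print(job_done())"
```

```text
the job is handed in; nothing more can be done
None
```

I pushed the round-hole leaf over its spine with the closed fingertip and laid it flat on the other half of its board. I then lifted clear and handed the job in at about 13 s.

**Last checks**
- **Leaf flat:** its top is at 38.5 to 39.0 mm in the top camera and 37.3 to 37.4 mm in the scene camera, against 39 mm expected. The fitted slope along the leaf is 0.013 rad (top) and 0.003 rad (scene), which is within the depth noise. The fingertip also met firm resistance at the stop height.
- **Nothing shifted:** the round board's visible corners are within about 1 pixel (roughly 2 mm) of where they started. I saw no change in the window leaf, key, driver or sanding block, though the arm hid part of the top view.

**What went less smoothly**
- The tab stuck to the finger early in the push, so I pushed along its arc after that. Near 60° it caught again, with up to about 14 N upward on the finger, so I backed off, lowered the finger and pushed again.
- The final press was about 12 N.
- The tool ended tilted by about 3°, with no visible effect.

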